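Sort the stock pieces beside the cut-off machine

TASK

Sort the bare-metal stock left on the bench by kind: lay both bars flat in the oblong bin, put the short tube in the square bin, and slide the gear onto the leaning keyed arbor, keyway on key, until it sits right down on the collar. Leave the mounted specimens, the tools and the marker where they are, and leave the slice that is already sorted in the square bin.

Things in the scene. Friction and masses are not known exactly. Their poses are not given: they have to be found in the camera images.
- gear: steel spur gear, 22 teeth, 48 mm over the teeth, 18 mm thick, bore 22 mm with one keyway 8 mm wide that reaches 15.5 mm from the axis; lies flat on the bench. Origin: centre of its underside, on the bore axis; z along the bore (up), x points from the axis to the middle of the keyway
- arbor: steel keyed arbor for the gear, leaning 30 degrees from vertical towards the robot's side of the bench. Origin: on its axis, at the top face of its collar (36 mm diameter), where the gear's underside seats; z along the axis, outward and up; x square from the axis to the key, on the upper, far side. The gear slides on freely, but only with its z in line with the arbor's z and its x with the arbor's x
- arbor_nose (a point): end of the arbor's rounded nose, on the axis, 42 mm from the collar face; axes as arbor. The shaft is 19.6 mm in diameter up to 30 mm from the collar face, then narrows to the nose. The key is 5 mm wide, its top 13.5 mm from the axis; it starts 24 mm from the collar face (first 7 mm tapered) and runs down to the collar
- arbor_block: fixed grey wedge block that carries the arbor, foot 124 x 104 x 10 mm (bolt heads 16 mm high), wedge 80 x 64 mm, 66 mm high at the back; the collar stands 16 mm proud of the sloping face. Origin: centre of its underside, the slope faces -x
- bar_round: round steel bar, 16 mm diameter, 100 mm long, lying on the bench, does not roll. Origin: middle of its underside; y along the bar, z up
- bar_square: square steel bar, 20 x 20 mm, 120 mm long, lying on the bench. Origin: middle of its underside; y along the bar, z up
- tube_piece: short piece of steel tube, 30 mm outside diameter, 28 mm tall, standing on end. Origin: centre of its underside, z up
- bar_bin: oblong open bin of sheet metal for bars, fixed; inside 115 mm (its x) by 142 mm (its y), walls and floor 2.5 mm thick, 43 mm high over its rolled rim, card holder on its -x side. Origin: centre of its underside
- short_bin: square open bin of sheet metal for short pieces, fixed; inside 108 x 108 mm, walls and floor 2.5 mm thick, 43 mm high over its rolled rim, card holder on its -x side. Origin: centre of its underside
- cut_slice: square steel slice 25 x 25 x 9 mm that already lies in the square bin, on its +x side (30 to 38 mm from the bin's centre along the bin's x). Origin: centre of its underside
- specimen_6: red mounted specimen, a resin disc 30 mm in diameter, 18 mm high; to be left alone. Origin: centre of its underside
- specimen_7: green mounted specimen, a resin disc 30 mm in diameter, 18 mm high; to be left alone. Origin: centre of its underside
- hex_key_6: bent hex key 103 x 29 x 6 mm, lying flat; to be left alone. Origin: centre of its underside, long arm along y
- marker_1: white felt marker with black cap, 134 mm long, 20 mm thick, lying; to be left alone. Origin: middle of its underside, y along it
- vice_key: steel T-handle key 110 x 110 x 20 mm, lying flat; to be left alone. Origin: centre of its underside

How it is judged:
By the outcome, as a careful person would: the job done as asked, in the order asked, and still so for the second after the job is handed in, with the robot touching nothing.
It also fails if it takes over 72 s, if anything falls off the work surface, if the arm or the gripper's body presses on something with over 40 N, if the wrist force passes 120 N, or if a joint passes its speed limit or range.

ROBOT

A 6-joint arm with a two-finger parallel gripper is mounted at the origin on a cart in front of the work surface, level with it; the furniture and walls round the work are solid. World frame = base frame: x ahead of the robot, y to its left, z up, the work surface at z = 0. Lengths are in m, angles in degrees, forces in N, time in s.
With the tool pointing down it reaches from about 0.4 to 0.825 m from the base axis. Payload 7 kg.
Tool frame: the origin (TCP) lies at the very end of the fingers, on their centre line; the grasp point (between the pads) lies 19 mm behind it (r.hold_point_z is the distance from the TCP to the grasp point, in m); z points along the fingers, y is the line along which they close (so a half turn about z gives the same grasp; the last joint's range is limited). The gripper opens to 88 mm and grips with 3 to 60 N. Pads are 19 mm wide; open, the fingers measure 130 mm over their backs; the gripper's body (78 mm by 193 mm) begins 47 mm behind the grasp point.
Start: joints at [-50.701, 20.546, 0.682, 0, -70.136, -16.507], TCP at [0.261, -0.622, 0.227] pointing down, gripper open.
Joint ranges: [-176.03, 176.03], [-82.01, 121.73], [-58.28, 71.71], [-173.87, 95.51], [-174.79, -0.11], [-173.66, 173.66]. Speed limits (degrees/s): [136.94, 136.94, 172.46, 180, 180, 180].

INTERFACE

Orientations are given as [roll, pitch, yaw] about the fixed x, y, z axes, in that order (R = Rz(yaw) Ry(pitch) Rx(roll)).
In Python, from plant import telemetry, vision, workorder, r gives the robot as it stands.
- The arm moves only by the tool move_arm, never from a script. Its argument "plan" is a list of rows, each a list of 7 numbers: the opening, from -1 (shut) to 1 (fully open), so that 0 is half open, then the shift along the world's x, y, z in m, then the turn, a rotation vector about the world's x, y, z in degrees. In form: [[fingers, dx, dy, dz, ax, ay, az], ...]. A call has 1 to 20 rows; each row shifts and turns the commanded pose from where the row before left it; what a row does not reach is not made up. A row lasts 1/8 s, in which the tool goes at most 62.5 mm and 10.7 degrees, less where a joint would pass 70% of its speed; a pose out of reach is approached as far as the arm can. A call is refused whole if a number of a shift passes 0.0625 or a number of a turn 10.7, either way. A call with a gripper value outside its range is refused whole. The fingers move at their own pace and stop on an object; "force" is the grip in N (left out, the last holds). Time passes only in rows, so rows that do not move let the fingers close. It gives the time, the measured TCP pose, the force, the opening and the grip force at its end, in the units of the state.
- telemetry.get_state(): the state, without advancing time (a new reading comes with each control period).
- vision.capture(name): name is "scene" or "top" or "wrist"; returns a dict with "img" (480x640x3 uint8, red, green, blue), "depth" (480x640 float32, m along the optical axis (not along the pixel's ray), 0 where there is no reading), "intrinsics" (3x3 intrinsics, pixels), "R" (3x3) and "t" (3): a world point X has camera coordinates R X + t. Camera axes: x right, y down, z forward; pixel columns grow to the right and rows downward; lengths in m; the calibration is good to about 2 mm. A picture is of the moment at which its call begins.
- workorder.close_job(): hands the job in; it is judged then, once.
The state is a dict: "time_s": time; "joints": joint angles; "qd": joint speeds; "joint_torque": joint torques, N m; "tcp_pos": TCP position; "eef_rot": TCP orientation; "contact_force": force on the tool from outside, world axes, zero at the start; "moment": the same for the moment, N m; "gripper_width": finger opening in m; "gripper_force": force on a finger pad.
Only numpy, scipy, OpenCV 4.12 (cv2) and the standard library are available. Lean on these libraries where they do the work, as an engineer would, in place of code of your own. Each camera call takes 0.05 s, during which the arm holds its last target. There are 200 camera calls.

## Working session

There is one attempt and no reset: what is moved stays moved. The work goes in short steps, Python scripts to look and compute and a tool call to move; the robot and the scene stay as the last step left them, time stands still between calls to the robot, and variables do not carry over. Pictures are saved under pics/ and viewed, at most 13 in all, crops included, and the job is handed in when it is done.

Besides the shell and the picture viewer there is one more tool, called by a JSON object that holds its "name" and its "arguments". move_arm: Moves the arm, as the interface text tells. Its arguments: {"type":"object","properties":{"plan":{"type":"array"},"force":{"type":"number"}},"required":["plan"]}

```bash
mkdir -p pics; ls; cat > h.py <<'E'
import numpy as np, cv2
from plant import telemetry, vision, workorder, r
def cap(n,save=None):
    c=vision.capture(n)
    if save: cv2.imwrite('pics/'+save,c['img'][:,:,::-1])
    return c
def world(c):
    K=c['intrinsics'];d=c['depth'];h,w=d.shape
    u,v=np.meshgrid(np.arange(w),np.arange(h))
    P=np.stack([(u-K[0,2])/K[0,0]*d,(v-K[1,2])/K[1,1]*d,d],-1)
    return (P-c['t'])@c['R']
def ray(c,u,v,z):
    K=c['intrinsics'];d=c['R'].T@np.array([(u-K[0,2])/K[0,0],(v-K[1,2])/K[1,1],1]);o=-c['R'].T@c['t']
    return o+d*(z-o[2])/d[2]
E
python3 - <<'E'
from h import *
s=telemetry.get_state();print({k:np.round(v,3) for k,v in s.items()},r.hold_point_z)
for n in('top','scene'):
    c=cap(n,n+'0.png');print(n,np.round(-c['R'].T@c['t'],3),c['intrinsics'][0,0],np.round(c['R'],2).tolist())
    np.savez(n+'0.npz',**c)
E
```

```text
pics
{'time_s': np.float64(0.0), 'joints': array([-5.0701e+01,  2.0590e+01,  6.3600e-01, -2.1000e-02, -7.0134e+01,
       -1.6506e+01]), 'qd': array([ 0.005, -0.073,  0.14 , -0.012, -0.003,  0.061]), 'joint_torque': array([ 2.0000e-03, -5.8272e+01,  2.9306e+01,  6.9970e+00,  7.0000e-03,
       -0.0000e+00]), 'tcp_pos': array([ 0.261, -0.622,  0.226]), 'eef_rot': array([ 1.79909e+02, -6.00000e-03, -1.57214e+02]), 'contact_force': array([ 0.336, -0.319, -0.341]), 'moment': array([-0.031,  0.011,  0.015]), 'gripper_force': np.float64(0.0), 'gripper_width': np.float64(0.088)} 0.0188
top [ 0.312 -0.079  1.293] 577.4577407700395 [[-0.01, -1.0, 0.01], [-0.99, 0.01, -0.13], [0.13, -0.01, -0.99]]
scene [-0.053  0.646  0.585] 433.4055418245017 [[-0.81, -0.59, 0.0], [-0.29, 0.39, -0.87], [0.51, -0.71, -0.49]]
```

View pics/top0.png

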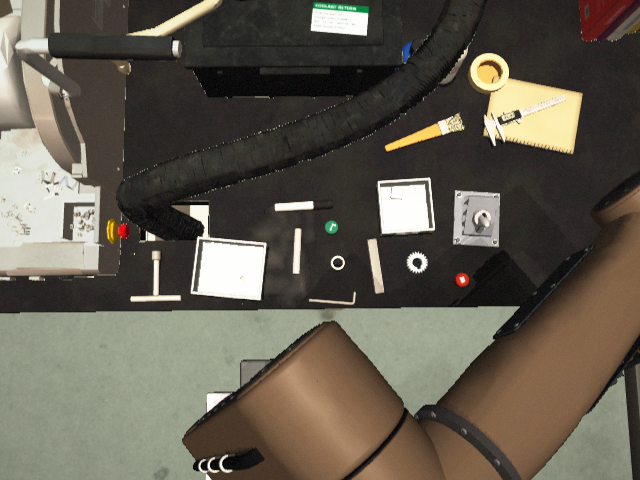

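View pics/scene0.png

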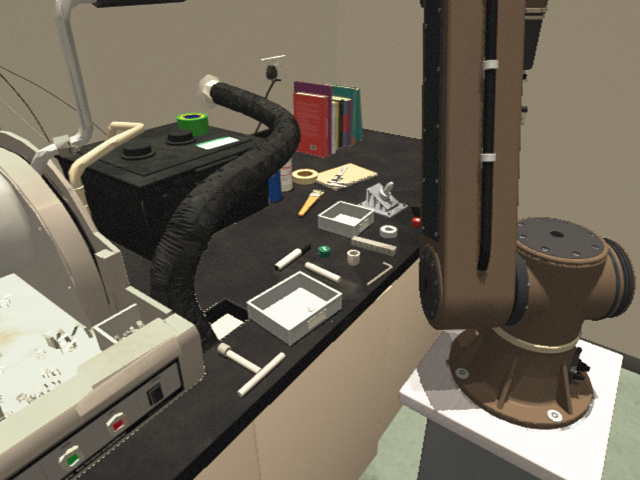

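The top view shows the oblong bin (229,268), round bar (297,251), tube (338,263), square bar (376,266), gear (417,263), square bin (406,207), and arbor (478,218). A hose arches beyond the oblong bin.

```bash
python3 - <<'E'
from h import *
c=dict(np.load('top0.npz'));W=world(c);g=c['img'].min(-1)
m=((g>95)).astype(np.uint8)
m[:160]=0;m[305:]=0;m[:,:125]=0
cs,_=cv2.findContours(m,cv2.RETR_EXTERNAL,cv2.CHAIN_APPROX_NONE)
for k in cs:
    if len(k)<12: continue
    mm=np.zeros_like(m);cv2.drawContours(mm,[k],-1,1,-1)
    z=W[mm>0][:,2]; zt=np.percentile(z,80)
    P=np.array([ray(c,u,v,zt)[:2] for u,v in k[:,0]],np.float32)
    (cx,cy),(w,h),a=cv2.minAreaRect(P*1000)
    print(k[:,0].mean(0).round(), 'z',np.percentile(z,[10,50,80,98]).round(3),'c',round(cx,1),round(cy,1),'wh',round(w,1),round(h,1),'a',round(a,1))
# heights map of hose
for (u,v) in [(200,160),(150,190),(180,225),(300,135),(400,80),(160,225),(229,268),(406,207),(478,218)]: print(u,v,W[v,u].round(3))
E
```

```text
[335. 301.] z [0.001 0.005 0.007 0.011] c 348.0 -119.2 wh 25.5 104.0 a 8.1
[462. 279.] z [0.014 0.018 0.02  0.022] c 392.5 -405.7 wh 12.8 10.0 a 24.5
[337. 262.] z [-0.003  0.009  0.029  0.032] c 432.9 -130.2 wh 28.6 30.9 a 89.2
[417. 262.] z [-0.001  0.016  0.02   0.023] c 431.7 -306.0 wh 46.1 46.3 a 57.4
[156. 285.] z [0.007 0.012 0.015 0.022] c 408.5 272.5 wh 110.2 109.5 a 1.0
[375. 266.] z [0.016 0.02  0.023 0.026] c 424.8 -214.1 wh 120.8 20.2 a 7.3
[149. 238.] z [-0.045 -0.04   0.     0.008] c 500.0 293.1 wh 23.3 47.4 a 9.0
[297. 251.] z [0.01  0.015 0.017 0.021] c 460.9 -40.1 wh 15.3 101.2 a 86.7
[332. 226.] z [0.016 0.018 0.019 0.023] c 513.0 -119.8 wh 9.2 17.4 a 58.6
[222. 255.] z [-0.002  0.003  0.01   0.046] c 461.4 120.3 wh 180.9 203.7 a 84.9
[294. 206.] z [0.01  0.017 0.019 0.023] c 561.5 -33.8 wh 18.9 87.6 a 2.7
[476. 218.] z [0.008 0.02  0.056 0.088] c 523.1 -432.9 wh 99.6 120.1 a 85.8
[406. 205.] z [0.    0.005 0.033 0.046] c 556.0 -283.6 wh 125.0 120.5 a 3.3
200 160 [0.596 0.124 0.281]
150 190 [0.547 0.22  0.255]
180 225 [ 0.529  0.231 -0.032]
300 135 [ 0.64  -0.056  0.282]
400 80 [ 0.745 -0.241  0.277]
160 225 [0.519 0.26  0.032]
229 268 [0.425 0.112 0.001]
406 207 [ 0.56  -0.289  0.001]
478 218 [ 0.522 -0.436  0.061]
```

```bash
python3 - <<'E'
from h import *
c=dict(np.load('top0.npz'));W=world(c)
def rim(y0,y1,x0,x1,n,z0=.036,z1=.055):
    m=(W[...,2]>z0)&(W[...,2]<z1)&(W[...,0]>x0)&(W[...,0]<x1)&(W[...,1]>y0)&(W[...,1]<y1)
    P=W[m][:,:2].astype(np.float32)*1000
    print(n,len(P),cv2.minAreaRect(P), np.median(W[m][:,2]))
rim(.0,.22,.34,.52,'bar'); rim(-.37,-.2,.48,.64,'short')
g=c['img'].min(-1)
# slice heights in short bin
m=(W[...,2]>.008)&(W[...,2]<.02)&(abs(W[...,0]-.556)<.05)&(abs(W[...,1]+.284)<.05)
print('slice',W[m].mean(0),m.sum())
w=cap('wrist');s=telemetry.get_state()
from scipy.spatial.transform import Rotation as Ro
T=Ro.from_euler('xyz',s['eef_rot'],degrees=True).as_matrix();o=-w['R'].T@w['t']
print('cam in tool',(T.T@(o-s['tcp_pos'])).round(4),(w['R']@T).round(3),w['intrinsics'][0,0])
E
```

```text
bar 658 ((423.0745544433594, 107.7828369140625), (153.7039031982422, 125.8666763305664), 83.88920593261719) 0.04232146353668313
short 525 ((557.5494995117188, -283.03753662109375), (119.67849731445312, 119.34078979492188), 3.091395139694214) 0.04254614361249573
slice [ 0.5835635  -0.27186205  0.0114498 ] 148
cam in tool [ 0.0829  0.0005 -0.1582] [[-0.001  1.    -0.   ]
 [-0.953 -0.001 -0.304]
 [-0.304 -0.     0.953]] 331.3998888263706
```

{"name": "move_arm", "arguments": {"plan": [[1, 0.026, 0.041, 0, 0, 0, -2.2], [1, 0.026, 0.041, 0, 0, 0, -2.2], [1, 0.026, 0.041, 0, 0, 0, -2.2], [1, 0.026, 0.041, 0, 0, 0, -2.2], [1, 0.026, 0.041, 0, 0, 0, -2.2], [1, 0.026, 0.041, 0, 0, 0, -2.2], [1, 0.026, 0.041, 0, 0, 0, -2.2], [1, 0, 0, 0, 0, 0, 0], [1, 0, 0, 0, 0, 0, 0]], "force": 30}}

```text
time_s: 1.27
tcp_pos: [0.4434, -0.3351, 0.2265]
eef_rot: [180.0, -0.0, -172.5]
contact_force: [0.5, -0.2, 0.4]
gripper_width: 0.0875
gripper_force: 0.0
```

```bash
cat >> h.py <<'E'
def st():
    s=telemetry.get_state();print('t',round(float(s['time_s']),2),'tcp',np.round(s['tcp_pos'],4),'rot',np.round(s['eef_rot'],2),'F',np.round(s['contact_force'],1),'w',round(float(s['gripper_width']),4),'gf',s['gripper_force'],'j',np.round(s['joints'],1));return s
E
python3 - <<'E'
from h import *
st();c=cap('wrist','w1.png');np.savez('w1.npz',**c)
E
```

```text
t 1.27 tcp [ 0.4434 -0.3351  0.2265] rot [ 1.7999e+02 -2.0000e-02 -1.7254e+02] F [ 0.5 -0.2  0.4] w 0.0875 gf 0.0 j [-16.9   9.4 -14.5   0.  -66.1 -65.6]
```

View pics/w1.png

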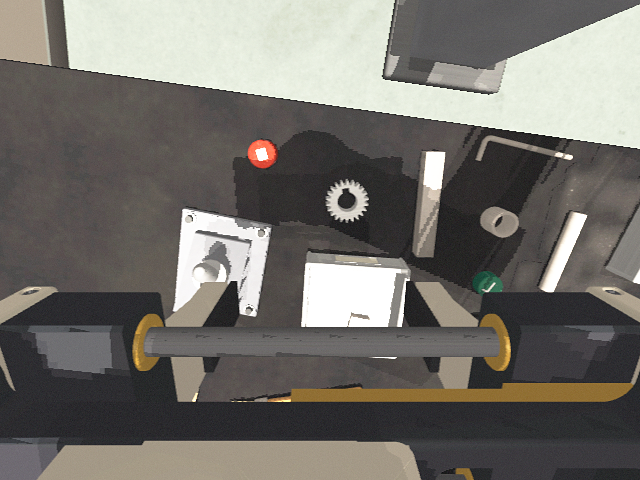

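The wrist view shows the gear at (347,201) with its keyway up-left, the square bar at (429,204), the tube at (499,221), the round bar at (563,252), and the arbor at (207,268).

```bash
python3 - <<'E'
from h import *
c=dict(np.load('w1.npz'))
g=cv2.cvtColor(c['img'],cv2.COLOR_RGB2GRAY)
def rect(x0,x1,y0,y1,z,thr,name):
    m=np.zeros_like(g);m[y0:y1,x0:x1]=(g[y0:y1,x0:x1]>thr)
    m=cv2.morphologyEx(m,cv2.MORPH_CLOSE,np.ones((3,3)))
    k=max(cv2.findContours(m,cv2.RETR_EXTERNAL,cv2.CHAIN_APPROX_NONE)[0],key=cv2.contourArea)
    P=np.array([ray(c,u,v,z)[:2]*1000 for u,v in k[:,0]],np.float32)
    print(name,cv2.minAreaRect(P),cv2.minEnclosingCircle(P));return m,P
rect(405,455,140,270,.020,95,'sq')
rect(535,590,205,295,.012,130,'round')
rect(478,522,203,240,.028,95,'tube')
m,P=rect(320,375,175,228,.018,110,'gear')
ctr=cv2.minEnclosingCircle(P)[0]
# bore profile
K=c['intrinsics']
def proj(X):
    q=K@(c['R']@X+c['t']);return q[:2]/q[2]
for rr in (12.2,13,14):
    v=[]
    for a in range(0,360,10):
        p=proj(np.array([ctr[0]+rr*np.cos(np.radians(a)),ctr[1]+rr*np.sin(np.radians(a)),18])/np.array([1000,1000,1000.]))
        v.append(int(cv2.getRectSubPix(g,(1,1),tuple(map(float,p)))[0,0]))
    print(rr,v)
E
```

```text
sq ((421.88629150390625, -217.2520751953125), (119.29008483886719, 25.56934928894043), 7.108341217041016) ((421.976318359375, -217.89321899414062), 60.681827545166016)
round ((459.0205078125, -42.5837516784668), (20.330276489257812, 101.54622650146484), 86.78102111816406) ((459.0794677734375, -41.53641891479492), 51.03226089477539)
tube ((427.4328918457031, -137.69471740722656), (45.01347732543945, 29.195919036865234), 72.24575805664062) ((427.245849609375, -137.59701538085938), 22.54325294494629)
gear ((428.297607421875, -308.2688903808594), (48.34858322143555, 47.44404220581055), 54.22712326049805) ((428.07171630859375, -307.997802734375), 24.857032775878906)
12.2 [183, 184, 181, 181, 183, 181, 179, 194, 191, 195, 200, 204, 208, 218, 219, 217, 218, 218, 115, 31, 40, 64, 208, 219, 217, 217, 215, 219, 211, 211, 203, 200, 200, 194, 184, 196]
13 [214, 215, 210, 210, 209, 202, 201, 218, 207, 214, 215, 215, 215, 218, 217, 215, 218, 219, 130, 27, 40, 76, 213, 219, 217, 216, 219, 218, 214, 213, 213, 211, 215, 210, 208, 215]
14 [218, 217, 210, 218, 223, 217, 209, 218, 216, 216, 216, 215, 216, 217, 216, 215, 219, 222, 147, 71, 75, 88, 220, 219, 216, 214, 219, 216, 213, 214, 215, 213, 215, 213, 216, 220]
```

{"name": "move_arm", "arguments": {"plan": [[0.15, -0.004, 0.0239, -0.025, 0, 0, 0], [0.15, -0.004, 0.0239, -0.025, 0, 0, 0], [0.15, -0.004, 0.0239, -0.025, 0, 0, 0], [0.15, -0.004, 0.0239, -0.025, 0, 0, 0], [0.15, -0.004, 0.0239, -0.025, 0, 0, 0], [0.15, 0, 0, -0.024, 0, 0, 0], [0.15, 0, 0, -0.024, 0, 0, 0], [0.15, 0, 0, -0.024, 0, 0, 0], [0.15, 0, 0, -0.024, 0, 0, 0], [0.15, 0, 0, -0.0025, 0, 0, 0], [0.15, 0, 0, 0, 0, 0, 0], [-1, 0, 0, 0, 0, 0, 0], [-1, 0, 0, 0, 0, 0, 0], [-1, 0, 0, 0, 0, 0, 0], [-1, 0, 0, 0, 0, 0, 0]], "force": 40}}

```text
time_s: 3.2
tcp_pos: [0.4237, -0.2157, 0.0034]
eef_rot: [-180.0, 0.0, -172.6]
contact_force: [-0.6, 0.9, 3.3]
gripper_width: 0.0198
gripper_force: 40.0
```

{"name": "move_arm", "arguments": {"plan": [[-1, 0, 0, 0.02, 0, 0, 0], [-1, 0, 0, 0.038, 0, 0, 0], [-1, 0, 0, 0.038, 0, 0, 0], [-1, 0.003, 0.0401, 0, 0, 0, 9.56], [-1, 0.003, 0.0401, 0, 0, 0, 9.56], [-1, 0.003, 0.0401, 0, 0, 0, 9.56], [-1, 0.003, 0.0401, 0, 0, 0, 9.56], [-1, 0.003, 0.0401, 0, 0, 0, 9.56], [-1, 0.003, 0.0401, 0, 0, 0, 9.56], [-1, 0.003, 0.0401, 0, 0, 0, 9.56], [-1, 0.003, 0.0401, 0, 0, 0, 9.56], [-1, 0, 0, 0, 0, 0, 0], [-1, 0, 0, 0, 0, 0, 0]]}}

```text
time_s: 4.82
tcp_pos: [0.4466, 0.1047, 0.0985]
eef_rot: [179.9, -0.0, -96.2]
contact_force: [-0.6, -0.2, -4.3]
gripper_width: 0.02
gripper_force: 40.0
```

```bash
python3 - <<'E'
from h import *
st();c=cap('wrist','w2.png');np.savez('w2.npz',**c);cap('top','t2.png')
a=cv2.imread('pics/w2.png');b=cv2.imread('pics/t2.png')[140:320,120:520]
b=cv2.resize(b,(533,240));a=cv2.resize(a,(450,338))
o=np.zeros((580,533,3),np.uint8);o[:338,:450]=a;o[340:580]=b;cv2.imwrite('pics/c2.png',o)
E
```

```text
t 4.83 tcp [0.4466 0.1047 0.0985] rot [ 1.7992e+02 -5.0000e-02 -9.6170e+01] F [-0.6 -0.2 -4.3] w 0.02 gf 39.99621033668518 j [ 37.9   7.7 -35.7  -0.  -46.7 -44. ]
```

View pics/c2.png

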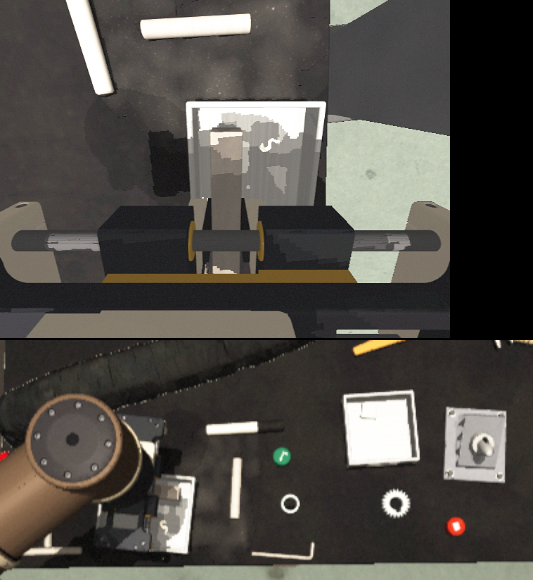

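{"name": "move_arm", "arguments": {"plan": [[-1, -0.003, 0.002, -0.022, 0, 0, 0], [-1, 0, 0, -0.022, 0, 0, 0], [-1, 0, 0, -0.022, 0, 0, 0], [-1, 0, 0, -0.022, 0, 0, 0], [-1, 0, 0, -0.003, 0, 0, 0], [-1, 0, 0, 0, 0, 0, 0], [-0.44, 0, 0, 0, 0, 0, 0], [-0.44, 0, 0, 0, 0, 0, 0], [-0.44, 0, 0, 0, 0, 0, 0]]}}

```text
time_s: 6.05
tcp_pos: [0.4449, 0.1073, 0.0087]
eef_rot: [-179.9, 0.1, -96.1]
contact_force: [1.3, -0.4, 0.7]
gripper_width: 0.0247
gripper_force: 0.0
```

{"name": "move_arm", "arguments": {"plan": [[-0.44, 0, 0, 0.02, 0, 0, 0], [-0.44, 0, 0, 0.035, 0, 0, 0], [-0.44, 0, 0, 0.035, 0, 0, 0], [-0.1, 0.0017, -0.0165, 0, 0, 0, -9.68], [-0.1, 0.0017, -0.0165, 0, 0, 0, -9.68], [-0.1, 0.0017, -0.0165, 0, 0, 0, -9.68], [-0.1, 0.0017, -0.0165, 0, 0, 0, -9.68], [-0.1, 0.0017, -0.0165, 0, 0, 0, -9.68], [-0.1, 0.0017, -0.0165, 0, 0, 0, -9.68], [-0.1, 0.0017, -0.0165, 0, 0, 0, -9.68], [-0.1, 0.0017, -0.0165, 0, 0, 0, -9.68], [-0.1, 0.0017, -0.0165, 0, 0, 0, -9.68], [-0.1, 0, 0, -0.0235, 0, 0, 0], [-0.1, 0, 0, -0.0235, 0, 0, 0], [-0.1, 0, 0, -0.0235, 0, 0, 0], [-0.1, 0, 0, -0.0235, 0, 0, 0], [-0.1, 0, 0, -0.002, 0, 0, 0], [-0.1, 0, 0, 0, 0, 0, 0], [-1, 0, 0, 0, 0, 0, 0], [-1, 0, 0, 0, 0, 0, 0]]}}

```text
time_s: 8.55
tcp_pos: [0.4603, -0.0413, 0.0028]
eef_rot: [180.0, 0.1, 176.8]
contact_force: [-0.2, -0.3, -0.5]
gripper_width: 0.0245
gripper_force: 0.0
```

{"name": "move_arm", "arguments": {"plan": [[-1, 0, 0, 0, 0, 0, 0], [-1, 0, 0, 0, 0, 0, 0], [-1, 0, 0, 0, 0, 0, 0], [-1, 0, 0, 0.02, 0, 0, 0], [-1, 0, 0, 0.038, 0, 0, 0], [-1, 0, 0, 0.038, 0, 0, 0], [-1, -0.0066, 0.0169, 0, 0, 0, 9.68], [-1, -0.0066, 0.0169, 0, 0, 0, 9.68], [-1, -0.0066, 0.0169, 0, 0, 0, 9.68], [-1, -0.0066, 0.0169, 0, 0, 0, 9.68], [-1, -0.0066, 0.0169, 0, 0, 0, 9.68], [-1, -0.0066, 0.0169, 0, 0, 0, 9.68], [-1, -0.0066, 0.0169, 0, 0, 0, 9.68], [-1, -0.0066, 0.0169, 0, 0, 0, 9.68], [-1, -0.0066, 0.0169, 0, 0, 0, 9.68], [-1, 0, 0, 0, 0, 0, 0], [-1, 0, 0, 0, 0, 0, 0]]}}

```text
time_s: 10.68
tcp_pos: [0.4001, 0.1103, 0.0979]
eef_rot: [180.0, -0.0, -96.3]
contact_force: [0.1, -0.7, -1.2]
gripper_width: 0.0156
gripper_force: 40.0
```

```bash
python3 - <<'E'
from h import *
st();cap('wrist','w3.png')
E
```

```text
t 10.68 tcp [0.4001 0.1103 0.0979] rot [ 1.7998e+02 -2.0000e-02 -9.6280e+01] F [ 0.1 -0.7 -1.2] w 0.0156 gf 39.99946475028992 j [ 42.9   3.4 -40.8  -0.  -45.8 -49.2]
```

View pics/w3.png

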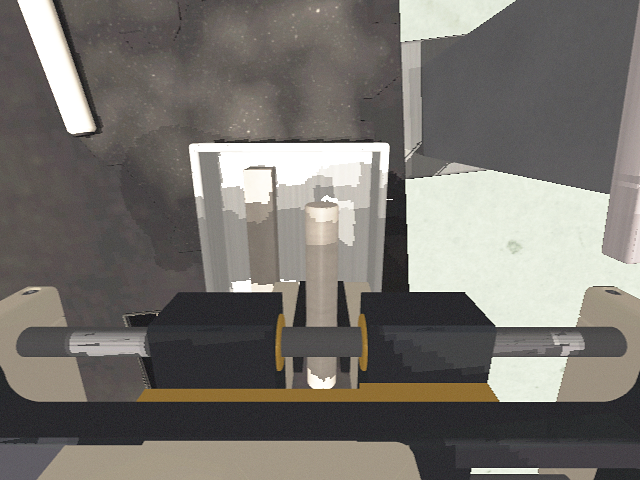

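{"name": "move_arm", "arguments": {"plan": [[-1, 0, 0, -0.022, 0, 0, 0], [-1, 0, 0, -0.022, 0, 0, 0], [-1, 0, 0, -0.022, 0, 0, 0], [-1, 0, 0, -0.022, 0, 0, 0], [-1, 0, 0, -0.003, 0, 0, 0], [-1, 0, 0, 0, 0, 0, 0], [-0.5, 0, 0, 0, 0, 0, 0], [-0.5, 0, 0, 0, 0, 0, 0], [-0.5, 0, 0, 0, 0, 0, 0], [-0.5, 0, 0, 0.02, 0, 0, 0], [-0.5, 0, 0, 0.035, 0, 0, 0], [-0.5, 0, 0, 0.035, 0, 0, 0]]}}

```text
time_s: 12.22
tcp_pos: [0.4002, 0.1105, 0.0982]
eef_rot: [180.0, -0.0, -96.1]
contact_force: [0.7, 0.6, -0.2]
gripper_width: 0.0215
gripper_force: 0.0
```

{"name": "move_arm", "arguments": {"plan": [[0.36, 0.0035, -0.0269, 0, 0, 0, -9.3], [0.36, 0.0035, -0.0269, 0, 0, 0, -9.3], [0.36, 0.0035, -0.0269, 0, 0, 0, -9.3], [0.36, 0.0035, -0.0269, 0, 0, 0, -9.3], [0.36, 0.0035, -0.0269, 0, 0, 0, -9.3], [0.36, 0.0035, -0.0269, 0, 0, 0, -9.3], [0.36, 0.0035, -0.0269, 0, 0, 0, -9.3], [0.36, 0.0035, -0.0269, 0, 0, 0, -9.3], [0.36, 0.0035, -0.0269, 0, 0, 0, -9.3], [0.36, 0, 0, 0, 0, 0, 0], [0.36, 0, 0, 0, 0, 0, 0]]}}

```text
time_s: 13.6
tcp_pos: [0.4317, -0.1314, 0.0971]
eef_rot: [180.0, 0.0, -179.8]
contact_force: [-0.8, 0.1, -0.9]
gripper_width: 0.0598
gripper_force: 0.0
```

```bash
python3 - <<'E'
from h import *
st();c=cap('top','t3.png');np.savez('t3.npz',**c)
W=world(c);g=c['img'].min(-1)
m=(W[...,2]>.004)&(W[...,2]<.035)&(abs(W[...,0]-.4235)<.052)&(abs(W[...,1]-.108)<.064)
mm=m.astype(np.uint8);n,l,s,ce=cv2.connectedComponentsWithStats(mm)
for i in range(1,n):
    if s[i][4]>60:
        P=W[l==i];print(cv2.minAreaRect((P[:,:2]*1000).astype(np.float32)),np.percentile(P[:,2],[10,50,90]))
E
```

```text
t 13.6 tcp [ 0.4317 -0.1314  0.0971] rot [ 179.99    0.   -179.77] F [-0.8  0.1 -0.9] w 0.0598 gf 0.0 j [  8.2   7.  -36.7  -0.  -46.2 -98. ]
```

{"name": "move_arm", "arguments": {"plan": [[0.36, 0, 0, -0.0235, 0, 0, 0], [0.36, 0, 0, -0.0235, 0, 0, 0], [0.36, 0, 0, -0.0235, 0, 0, 0], [0.36, 0, 0, -0.02, 0, 0, 0], [0.36, 0, 0, -0.003, 0, 0, 0], [0.36, 0, 0, 0, 0, 0, 0], [-1, 0, 0, 0, 0, 0, 0], [-1, 0, 0, 0, 0, 0, 0], [-1, 0, 0, 0, 0, 0, 0], [-1, 0, 0, 0, 0, 0, 0], [-1, 0, 0, 0.02, 0, 0, 0], [-1, 0, 0, 0.035, 0, 0, 0], [-1, 0, 0, 0.035, 0, 0, 0], [-1, 0.026, -0.0382, 0, 0, 0, 0], [-1, 0.026, -0.0382, 0, 0, 0, 0], [-1, 0.026, -0.0382, 0, 0, 0, 0], [-1, 0.026, -0.0382, 0, 0, 0, 0], [-1, 0, 0, 0, 0, 0, 0], [-1, 0, 0, 0, 0, 0, 0]], "force": 30}}

```text
time_s: 16.02
tcp_pos: [0.5349, -0.2842, 0.0928]
eef_rot: [180.0, -0.1, -179.9]
contact_force: [0.8, 0.2, -0.3]
gripper_width: 0.0293
gripper_force: 30.0
```

```bash
python3 - <<'E'
from h import *
st();cap('wrist','w4.png');c=cap('top','t4.png');np.savez('t4.npz',**c)
a=cv2.imread('pics/w4.png');b=cv2.imread('pics/t4.png')[150:310,130:530]
a=cv2.resize(a,(440,330));b=cv2.resize(b,(650,260))
o=np.zeros((592,650,3),np.uint8);o[:330,:440]=a;o[332:]=b;cv2.imwrite('pics/c4.png',o)
E
```

```text
t 16.02 tcp [ 0.5349 -0.2842  0.0928] rot [ 1.7996e+02 -1.0000e-01 -1.7989e+02] F [ 0.8  0.2 -0.3] w 0.0293 gf 29.999844348058105 j [ -9.5  20.8 -17.9  -0.  -51.3 -80.3]
```

View pics/c4.png

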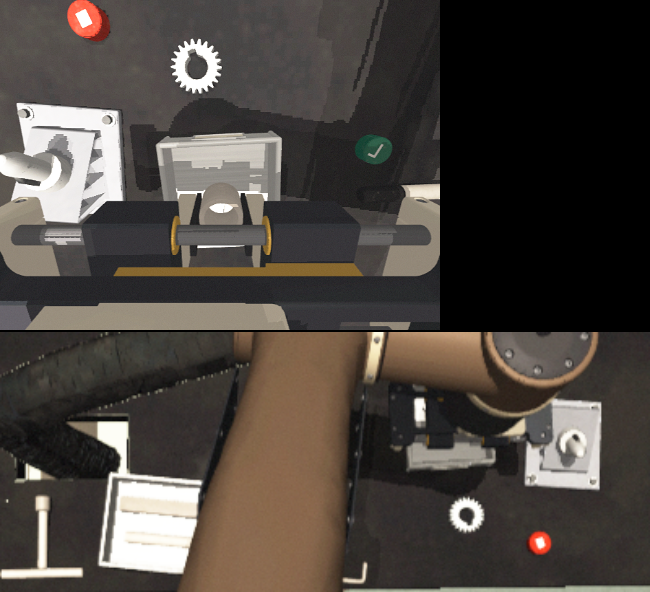

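Both bars lie flat in the oblong bin (lower panel, around (155,520)). The tube is held over the square bin, with the gear's keyway visible at (192,60) in the upper panel.

{"name": "move_arm", "arguments": {"plan": [[-1, 0, 0, -0.022, 0, 0, 0], [-1, 0, 0, -0.022, 0, 0, 0], [-1, 0, 0, -0.022, 0, 0, 0], [-1, 0, 0, -0.017, 0, 0, 0], [-1, 0, 0, -0.0025, 0, 0, 0], [-1, 0, 0, 0, 0, 0, 0], [-0.09, 0, 0, 0, 0, 0, 0], [-0.09, 0, 0, 0, 0, 0, 0], [-0.09, 0, 0, 0, 0, 0, 0], [-0.09, 0, 0, 0.02, 0, 0, 0], [-0.09, 0, 0, 0.046, 0, 0, 0], [-0.09, 0, 0, 0.046, 0, 0, 0], [0.4, -0.038, -0.0075, 0, 0, 0, 8], [0.4, -0.038, -0.0075, 0, 0, 0, 8], [0.4, 0, 0, 0, 0, 0, 0], [0.4, 0, 0, 0, 0, 0, 0]]}}

```text
time_s: 18.12
tcp_pos: [0.4604, -0.2995, 0.1206]
eef_rot: [-180.0, 0.1, -163.9]
contact_force: [0.4, -0.1, 0.6]
gripper_width: 0.0608
gripper_force: 0.0
```

```bash
cat > gear.py <<'E'
from h import *
def gear(c,z,win,thr=110):
    x0,x1,y0,y1=win
    g=cv2.cvtColor(c['img'],cv2.COLOR_RGB2GRAY);m=np.zeros_like(g)
    m[y0:y1,x0:x1]=(g[y0:y1,x0:x1]>thr)
    k=max(cv2.findContours(m,cv2.RETR_EXTERNAL,cv2.CHAIN_APPROX_NONE)[0],key=cv2.contourArea)
    P=np.array([ray(c,u,v,z)[:2]*1000 for u,v in k[:,0]],np.float32)
    ctr,R=cv2.minEnclosingCircle(P);ctr=np.array(ctr);K=c['intrinsics']
    d=[]
    for rr in (12.5,13,13.5,14):
        for a in np.arange(0,360,1):
            X=np.array([ctr[0]+rr*np.cos(np.radians(a)),ctr[1]+rr*np.sin(np.radians(a)),z*1000])/1000
            q=K@(c['R']@X+c['t']);p=(q[:2]/q[2])
            if cv2.getRectSubPix(g,(1,1),tuple(map(float,p)))[0,0]<thr: d.append(a)
    z_=np.exp(1j*np.radians(d));print('gear',ctr,R,'key',np.degrees(np.angle(z_.mean())),len(d)/4,'spread',abs(z_.mean()))
E
python3 - <<'E'
from gear import *
s=st();c=cap('wrist','w5.png');np.savez('w5.npz',**c)
K=c['intrinsics'];q=K@(c['R']@np.array([.43,-.307,.018])+c['t']);u,v=(q[:2]/q[2]).astype(int);print(u,v)
gear(c,.018,(u-45,u+45,v-45,v+45))
a=c['img'][:,:,::-1]
cv2.imwrite('pics/c5.png',a)
E
```

```text
t 18.12 tcp [ 0.4604 -0.2995  0.1206] rot [-1.7996e+02  5.0000e-02 -1.6391e+02] F [ 0.4 -0.1  0.6] w 0.0608 gf 0.0 j [-12.6  14.2 -23.5   0.  -52.2 -61.3]
322 201
gear [ 428.18692017 -307.89501953] 24.376922607421875 key -164.26160411887673 31.5 spread 0.987334430522416
```

View pics/c5.png

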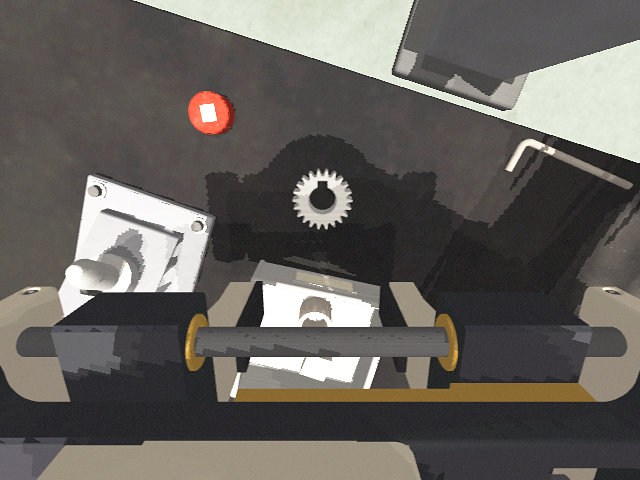

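Gear at (322,199), keyway pointing image-up; the tube stands in the square bin at (316,310).

{"name": "move_arm", "arguments": {"plan": [[0.4, -0.0155, -0.0038, -0.02, 0, 0, -0.2], [0.4, -0.0155, -0.0038, -0.03, 0, 0, -0.2], [0.4, 0, 0, -0.03, 0, 0, 0], [0.4, 0, 0, -0.03, 0, 0, 0], [0.4, 0, 0, -0.0075, 0, 0, 0], [0.4, 0, 0, 0, 0, 0, 0], [-1, 0, 0, 0, 0, 0, 0], [-1, 0, 0, 0, 0, 0, 0], [-1, 0, 0, 0, 0, 0, 0], [-1, 0, 0, 0, 0, 0, 0]], "force": 50}}

```text
time_s: 19.42
tcp_pos: [0.4297, -0.3071, 0.0035]
eef_rot: [-179.9, 0.1, -164.2]
contact_force: [-0.2, 1.7, 6.1]
gripper_width: 0.0461
gripper_force: 50.0
```

```bash
python3 - <<'E'
from gear import *
s=st();c=cap('wrist','w6.png');np.savez('w6.npz',**c)
K=c['intrinsics']
for X in ([.4284,-.3079,.018],list(s['tcp_pos'])):
    q=K@(c['R']@np.array(X)+c['t']);print((q[:2]/q[2]).round(1))
cv2.imwrite('pics/c6.png',cv2.resize(c['img'][200:360,200:440,::-1],None,fx=3,fy=3,interpolation=cv2.INTER_CUBIC))
E
```

```text
t 19.43 tcp [ 0.4297 -0.3071  0.0035] rot [-1.7994e+02  9.0000e-02 -1.6421e+02] F [-0.2  1.7  6.1] w 0.0461 gf 50.00251919031143 j [-14.3  21.6 -32.8   0.  -35.5 -60. ]
[319.6 309.2]
[320.6 297.9]
```

View pics/c6.png

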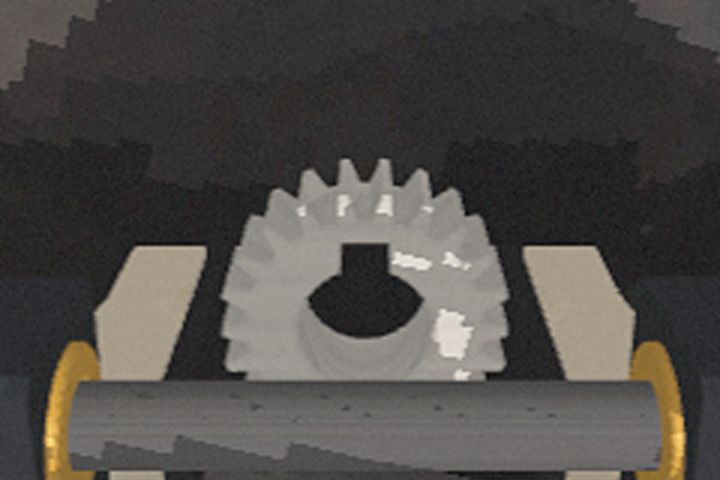

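The gear is gripped squarely: keyway at about (322,281) in full-image pixels, in line with tool x, and centred between the fingers.

```bash
cat > arb.py <<'E'
from h import *
from scipy.optimize import least_squares
def cloud(c,zmin=.045):
    W=world(c);m=(c['depth']>0)&(W[...,2]>zmin)&(W[...,2]<.13)&(abs(W[...,0]-.505)<.06)&(abs(W[...,1]+.433)<.035)
    return W[m]
def fit(P,yaw0=-4.2,lean=30):
    # collar-frame fit: shaft points are 9.8 mm from the axis; lean and diameter as given
    def ax(y): y=np.radians(y);l=np.radians(lean);return np.array([-np.sin(l)*np.cos(y),-np.sin(l)*np.sin(y),np.cos(l)])
    def ux(y): y=np.radians(y);l=np.radians(lean);return np.array([np.cos(l)*np.cos(y),np.cos(l)*np.sin(y),np.sin(l)])
    return ax(yaw0),ux(yaw0)
E
python3 - <<'E'
from arb import *
from gear import *
c=dict(np.load('w6.npz'));s=telemetry.get_state()
x=np.array([np.cos(np.radians(s['eef_rot'][2])),np.sin(np.radians(s['eef_rot'][2]))])
for (u,v,R) in((321.9,281,15.5),(321.7,252.9,23.8)):
    p=ray(c,u,v,.018)[:2];print('gear ctr wrt tcp along tool x',((p-s['tcp_pos'][:2])@x*1000-R).round(2))
for n in('top0','t4','w1','w5'):
    c=dict(np.load(n+'.npz'));P=cloud(c);a,u=fit(P);w=np.cross(a,u)
    o=np.array([.523,-.433,0]);Q=(P-o)*1000
    t=Q@a;X=Q@u;Y=Q@w
    print(n,len(P),'max z',P[:,2].max().round(4),'axial',np.percentile(t,[5,50,95,100]).round(1))
    tm=np.percentile(t,99.5)
    for lo,hi in((0,4),(4,12),(12,24),(24,32),(38,46)):
        k=(tm-t>=lo)&(tm-t<hi)
        if k.sum()>5: print('  ',lo,hi,k.sum(),'X',np.percentile(X[k],[2,50,98]).round(1),'Y',np.percentile(Y[k],[2,50,98]).round(1))
E
```

```text
gear ctr wrt tcp along tool x 1.01
gear ctr wrt tcp along tool x 6.89
top0 559 max z 0.0989 axial [29.8 36.3 84.9 96.4]
   0 4 14 X [28.6 32.6 36.5] Y [-17.7 -11.6  -7.1]
   4 12 39 X [24.  34.2 39.5] Y [-20.6  -9.8  -2.6]
   12 24 30 X [22.8 38.  42.4] Y [-20.6  -9.9  -3. ]
   24 32 20 X [27.1 36.7 45.1] Y [-15.   -5.8  -2.8]
   38 46 98 X [16.1 36.6 47.9] Y [-29.1  -6.1   3.4]
t4 515 max z 0.0989 axial [30.2 37.5 86.5 96.5]
   0 4 10 X [27.4 32.3 35.3] Y [-16.5 -12.8  -8.6]
   4 12 32 X [24.7 33.1 38.6] Y [-17.2  -8.6  -3.5]
   12 24 35 X [23.5 36.8 42. ] Y [-21.8 -10.1  -2.4]
   24 32 20 X [28.6 39.2 44.7] Y [-14.5  -9.1  -2.2]
   38 46 76 X [16.9 37.3 47.5] Y [-28.9  -5.5   4.9]
w1 823 max z 0.0964 axial [34.8 56.3 92.2 94.1]
   0 4 97 X [21.8 26.5 31.2] Y [-17.6 -12.7  -8.3]
   4 12 183 X [18.1 27.4 35. ] Y [-21.   -9.9  -4.6]
   12 24 82 X [17.6 29.4 38.4] Y [-22.7  -5.9  -3.5]
   24 32 28 X [18.3 26.6 36.4] Y [-12.2  -4.5  -3.7]
   38 46 288 X [ 9.9 19.3 40.1] Y [-27.6  -5.7   3.8]
w5 2506 max z 0.0964 axial [35.6 61.9 92.1 94.7]
   0 4 278 X [21.  26.3 31.5] Y [-17.3 -12.3  -7.8]
   4 12 472 X [17.5 25.4 35. ] Y [-18.6  -8.6  -4.3]
   12 24 317 X [16.9 26.4 38.5] Y [-14.8  -5.6  -3.4]
   24 32 176 X [17.  28.1 39.7] Y [-14.5  -6.   -3.6]
   38 46 805 X [ 9.7 18.2 41.5] Y [-25.3  -5.1   3.8]
```

{"name": "move_arm", "arguments": {"plan": [[-1, 0, 0, 0.02, 0, 0, 0], [-1, -0.0005, -0.0082, 0.03, 0, 0, 10], [-1, -0.0005, -0.0082, 0.03, 0, 0, 10], [-1, -0.0005, -0.0082, 0.02, 0, 0, 10], [-1, -0.0005, -0.0082, 0, 0, 0, 10], [-1, -0.0005, -0.0082, 0, 0, 0, 10], [-1, -0.0005, -0.0082, 0, 0, 0, 10], [-1, -0.0005, -0.0082, 0, 0, 0, 10], [-1, -0.0005, -0.0082, 0, 0, 0, 10], [-1, -0.0005, -0.0082, 0, 0, 0, 10], [-1, -0.0005, -0.0082, 0, 0, 0, 10], [-1, -0.0005, -0.0082, 0, 0, 0, 10], [-1, -0.0005, -0.0082, 0, 0, 0, 10], [-1, -0.0005, -0.0082, 0, 0, 0, 10], [-1, -0.0005, -0.0082, 0, 0, 0, 10], [-1, -0.0005, -0.0082, 0, 0, 0, 10], [-1, -0.0005, -0.0082, 0, 0, 0, 10], [-1, 0, 0, 0.0017, -0.73, -9.97, 0], [-1, 0, 0, 0.0017, -0.73, -9.97, 0], [-1, 0, 0, 0.0017, -0.73, -9.97, 0]]}}

```text
time_s: 21.98
tcp_pos: [0.4196, -0.4363, 0.1068]
eef_rot: [-179.8, -28.8, -4.2]
contact_force: [-2.3, 0.4, -3.9]
gripper_width: 0.0461
gripper_force: 50.0
```

{"name": "move_arm", "arguments": {"plan": [[-1, 0, 0, 0, 0, 0, 0], [-1, 0, 0, 0, 0, 0, 0]]}}

```text
time_s: 22.22
tcp_pos: [0.4196, -0.438, 0.1067]
eef_rot: [-179.7, -28.5, -4.3]
contact_force: [-0.7, 0.8, -1.3]
gripper_width: 0.0464
gripper_force: 50.0
```

```bash
python3 - <<'E'
from gear import *
s=st();c=cap('wrist','w7.png');np.savez('w7.npz',**c)
E
```

```text
t 22.23 tcp [ 0.4196 -0.438   0.1067] rot [-179.73  -28.5    -4.31] F [-0.7  0.8 -1.3] w 0.0464 gf 49.999369382858276 j [-40.8  13.1 -22.1 -30.  -35.1 148.3]
```

View pics/w7.png

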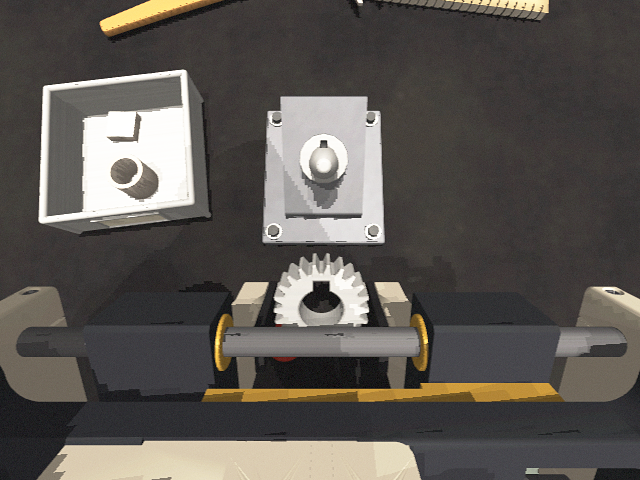

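Nose at (323,165), collar at (324,158), key up at (323,143); the gear is at (321,300) with its keyway up. The tube stands in the square bin with the slice.

```bash
cat > tf.py <<'E'
from h import *
from scipy.spatial.transform import Rotation as Ro
from scipy.optimize import least_squares
def meas(f):
    c=dict(np.load(f));s=telemetry.get_state();T=Ro.from_euler('xyz',s['eef_rot'],degrees=True).as_matrix()
    W=world(c);P=((W-s['tcp_pos'])@T)*1000
    return c,s,T,W,P
E
python3 - <<'E'
from tf import *
c,s,T,W,P=meas('w7.npz')
g=cv2.cvtColor(c['img'],cv2.COLOR_RGB2GRAY)
D=c['depth'];v,u=np.mgrid[0:480,0:640]
# planes: sloping wedge face, wrist-frame normal
def plane(m,n):
    for _ in range(3):
        Q=P[m];ce=np.median(Q,0);U,S,V=np.linalg.svd(Q-Q.mean(0),full_matrices=False);nn=V[2]*np.sign(-V[2][2]);r=(P-Q.mean(0))@nn
        m=m&(abs(r)<1.0)
    print(n,m.sum(),'normal tool',nn.round(4),'world',(T@nn).round(4),'c',Q.mean(0).round(1));return Q.mean(0),nn
box=(u>285)&(u<362)&(v>100)&(v<210)&(D>0)
ring=np.hypot(u-324,v-158)
pw,nw=plane(box&(ring>32),'slope')
h=(P-pw)@nw
near=box&(ring<30)
hh=h[near];print('heights hist',np.histogram(hh,bins=[-3,3,8,13,15,17,19,25,35,45,52,56,58,60,64])[0])
col=near&(h>14)&(h<18.5)
Q=P[col];(cx,cy),R=cv2.minEnclosingCircle(Q[:,:2].astype(np.float32));print('collar',cx,cy,R,Q[:,2].mean())
ed=[]
cs,_=cv2.findContours(cv2.morphologyEx((near&(h>12)&(h<75)).astype(np.uint8),cv2.MORPH_OPEN,np.ones((3,3))),cv2.RETR_EXTERNAL,cv2.CHAIN_APPROX_NONE)
k=max(cs,key=cv2.contourArea);print('collar px',cv2.fitEllipse(k))
nose=near&(h>50);Q=P[nose];i=h[nose].argmax();print('nose n',nose.sum(),'top',Q[i].round(1),h[nose].max().round(1),'med',np.median(Q,0).round(1),'min',Q.min(0).round(1),'max',Q.max(0).round(1))
for lo,hi in((18,30),(30,40),(40,46),(46,52),(52,60)):
    k=near&(h>lo)&(h<hi);print(lo,hi,k.sum(),np.percentile(P[k],[1,50,99],axis=0).round(1).tolist() if k.sum()>3 else '')
# nose bright blob contour
# foot corners direction
m=(g>120)&(v>95)&(v<245)&(u>255)&(u<392)&(abs(W[...,2]-.010)<.004)
print('foot',m.sum(),cv2.minAreaRect((W[m][:,:2]*1000).astype(np.float32)))
m=(g>90)&box
print('wedge slope rect tool',cv2.minAreaRect(P[(abs(h)<2)&(u>270)&(u<375)&(v>90)&(v<222)&(D>0)][:,:2].astype(np.float32)))
for (uu,vv) in((324,128),(323,143),(323,165)): print(uu,vv,P[vv,uu].round(1),h[vv,uu].round(1))
E
```

```text
slope 4285 normal tool [-0.0352 -0.006  -0.9994] world [-0.5063  0.0389  0.8615] c [ 66.    2.2 106.8]
heights hist [944   5   5 200 794  28   9  31  58 356 179 161  28   0]
collar 64.3592529296875 2.4101991653442383 17.841337203979492 91.11383320570366
collar px ((323.7796936035156, 158.31936645507812), (46.626956939697266, 48.022708892822266), 178.1899871826172)
nose n 467 top [61.3  0.4 47.9] 59.0 med [63.7  2.2 52. ] min [56.  -5.4 47.9] max [71.6  9.9 57. ]
18 30 15 [[69.7, -5.2, 77.3], [72.3, -0.3, 82.3], [73.6, 10.2, 86.7]]
30 40 62 [[69.2, -5.2, 66.9], [74.9, 2.4, 70.8], [77.3, 8.5, 76.3]]
40 46 52 [[54.1, -7.5, 60.6], [69.8, 0.7, 61.5], [73.4, 11.4, 65.9]]
46 52 325 [[54.3, -6.8, 54.8], [65.5, 2.3, 58.1], [72.7, 11.3, 60.8]]
52 60 368 [[56.9, -4.0, 48.2], [63.6, 2.2, 50.7], [69.9, 8.5, 54.7]]
foot 6246 ((527.5604248046875, -447.20697021484375), (103.74278259277344, 122.85364532470703), 85.52117919921875)
wedge slope rect tool ((63.15072250366211, 2.5105133056640625), (91.14627075195312, 64.23712158203125), 0.17018772661685944)
324 128 [ 86.2   2.7 104.8] 1.2
323 143 [76.1  1.7 72.4] 34.0
323 165 [63.5  1.6 49.8] 57.0
```

```bash
python3 - <<'E'
from tf import *
c,s,T,W,P=meas('w7.npz')
g=cv2.cvtColor(c['img'],cv2.COLOR_RGB2GRAY);D=c['depth'];v,u=np.mgrid[0:480,0:640]
m=(abs(u-321)<50)&(v>262)&(v<324)&(abs(P[...,2]+14.5)<4)
for _ in range(4):
    Q=P[m];ce=Q.mean(0);V=np.linalg.svd(Q-ce,full_matrices=False)[2][2];V*=np.sign(-V[2]);m&=abs((P-ce)@V)<.5
print('top face',m.sum(),'normal',V.round(4),'z at axis',(ce[2]-(V[:2]@(np.array([1,0])-ce[:2]))/V[2]).round(2))
Q=P[m];r=Q[:,:2]
print('tool y extent',r[:,1].min(),r[:,1].max(),'x max',r[:,0].max())
# keyway walls: for rows in keyway, dark gap between face pixels
for vv in range(276,302,2):
    us=np.where(m[vv])[0]
    gp=np.where(np.diff(us)>5)[0]
    print(vv,[(int(us[i]),int(us[i+1]),P[vv,us[i]].round(1).tolist(),P[vv,us[i+1]].round(1).tolist()) for i in gp if abs(us[i]-321)<30])
E
```

```text
top face 1185 normal [ 0.0064 -0.0019 -1.    ] z at axis -14.83
tool y extent -22.874896013550103 23.806736860180852 x max 23.592090906619923
276 [(322, 331, [17.6, 0.7, -14.8], [17.5, 5.0, -14.4]), (333, 341, [17.7, 5.9, -15.1], [17.6, 9.7, -14.7]), (342, 352, [17.7, 10.1, -15.0], [17.5, 14.9, -14.5])]
278 [(295, 301, [16.5, -12.1, -14.5], [16.4, -9.3, -14.3]), (311, 320, [16.7, -4.5, -15.1], [16.4, -0.3, -14.3]), (329, 336, [16.6, 4.0, -14.8], [16.7, 7.3, -15.0]), (342, 348, [16.5, 10.2, -14.7], [16.5, 13.0, -14.6])]
280 [(310, 316, [15.6, -5.0, -14.9], [15.5, -2.2, -14.6]), (316, 325, [15.5, -2.2, -14.6], [15.6, 2.1, -14.9])]
282 [(311, 330, [14.5, -4.5, -14.8], [14.4, 4.5, -14.5]), (330, 338, [14.4, 4.5, -14.5], [14.5, 8.3, -14.9])]
284 [(304, 311, [13.3, -7.9, -14.4], [13.4, -4.6, -14.6]), (311, 332, [13.4, -4.6, -14.6], [13.6, 5.5, -15.1])]
286 [(310, 331, [12.4, -5.0, -14.8], [12.6, 5.0, -15.1])]
288 [(300, 308, [11.2, -9.9, -14.3], [11.2, -6.0, -14.4]), (308, 330, [11.2, -6.0, -14.4], [11.4, 4.5, -14.9])]
290 [(293, 301, [10.5, -13.2, -15.0], [10.4, -9.4, -14.9]), (310, 330, [10.3, -5.1, -14.7], [10.3, 4.5, -14.9]), (337, 345, [10.1, 7.9, -14.3], [10.4, 11.7, -15.0])]
292 [(309, 337, [9.2, -5.6, -14.6], [9.4, 7.9, -15.1])]
294 [(306, 336, [8.3, -7.0, -14.9], [8.2, 7.4, -14.8])]
296 [(303, 343, [7.0, -8.5, -14.6], [7.1, 10.8, -14.7]), (345, 351, [7.3, 11.8, -15.1], [7.2, 14.7, -14.9])]
298 [(294, 300, [6.3, -12.8, -15.1], [5.9, -10.0, -14.4]), (301, 341, [6.1, -9.5, -14.9], [5.9, 9.9, -14.4])]
300 [(301, 342, [4.8, -9.5, -14.4], [5.1, 10.3, -15.1])]
```

```bash
cat > tgt.py <<'E'
from tf import *
def frame(lean=30.2,yaw=-4.4):
    l,y=np.radians([lean,yaw])
    a=np.array([-np.sin(l)*np.cos(y),-np.sin(l)*np.sin(y),np.cos(l)]);u=np.array([np.cos(l)*np.cos(y),np.cos(l)*np.sin(y),np.sin(l)])
    return a,u,np.cross(a,u)
def delta(C,up,g=(0,.0003,.0035),lean=30.2,yaw=-4.4):
    a,u,w=frame(lean,yaw);R=np.stack([u,-w,-a],1)
    s=st();T=Ro.from_euler('xyz',s['eef_rot'],degrees=True).as_matrix()
    p=C+a*up-R@np.array(g)
    print('tcp goal',p.round(4),'shift',(p-s['tcp_pos']).round(4),'rotvec',Ro.from_matrix(R@T.T).as_rotvec(degrees=True).round(2))
    e=R.T@((s['tcp_pos']+T@np.array(g))-C);print('now: gear in arbor axes x,y(-w),up mm',(e*[1,1,-1]*1000).round(2))
E
python3 - <<'E'
from tgt import *
c,s,T,W,P=meas('w7.npz');C=s['tcp_pos']+T@np.array([.0644,.0024,.0911]);print('C',C.round(4));np.save('C.npy',C)
for n in('w5','w6','w7'):
    d=np.load(n+'.npz');print(n,(-d['R'].T@d['t']).round(4))
print('cam in tool now',(T.T@(-c['R'].T@c['t']-s['tcp_pos'])).round(4),(c['R']@T).round(4).tolist())
delta(C,.054);a,u,w=frame();print('a',a.round(4),'u',u.round(4),'w',w.round(4))
E
```

```text
C [ 0.5198 -0.447   0.0573]
w5 [ 0.3804 -0.3221  0.2788]
w6 [ 0.3494 -0.3292  0.1617]
w7 [ 0.4156 -0.4383  0.2851]
cam in tool now [ 0.0813  0.0003 -0.159 ] [[-0.0023, 1.0, -0.0007], [-0.9535, -0.0024, -0.3012], [-0.3012, 0.0, 0.9535]]
t 22.27 tcp [ 0.4201 -0.4376  0.1066] rot [-179.73  -28.5    -4.24] F [ 0.8 -0.7 -2.2] w 0.046 gf 49.999389946460724 j [-40.7  13.1 -22.1 -30.  -35.1 148.4]
tcp goal [ 0.491  -0.4445  0.1069] shift [ 0.0708 -0.0068  0.0004] rotvec [-0.36 -1.68 -0.29]
now: gear in arbor axes x,y(-w),up mm [-61.78  -1.42  89.48]
a [-0.5015  0.0386  0.8643] u [ 0.8617 -0.0663  0.503 ] w [0.0767 0.9971 0.    ]
```

{"name": "move_arm", "arguments": {"plan": [[-1, 0.0177, -0.0017, 0.0001, -0.09, -0.42, -0.07], [-1, 0.0177, -0.0017, 0.0001, -0.09, -0.42, -0.07], [-1, 0.0177, -0.0017, 0.0001, -0.09, -0.42, -0.07], [-1, 0.0177, -0.0017, 0.0001, -0.09, -0.42, -0.07], [-1, 0, 0, 0, 0, 0, 0], [-1, 0, 0, 0, 0, 0, 0]]}}

```text
time_s: 23.02
tcp_pos: [0.4909, -0.4438, 0.1066]
eef_rot: [-180.0, -30.3, -4.4]
contact_force: [-0.1, 0.6, -2.9]
gripper_width: 0.0461
gripper_force: 50.0
```

```bash
python3 - <<'E'
from tgt import *
C=np.load('C.npy');delta(C,.054)
c=cap('wrist','w8.png');np.savez('w8.npz',**c)
cv2.imwrite('pics/c8.png',cv2.resize(c['img'][190:360,180:460,::-1],None,fx=2.8,fy=2.8,interpolation=cv2.INTER_CUBIC))
E
```

```text
t 23.02 tcp [ 0.4909 -0.4438  0.1066] rot [-179.96  -30.27   -4.4 ] F [-0.1  0.6 -2.9] w 0.0461 gf 49.99919146299362 j [-36.5  16.5 -18.2 -29.9 -32.6 144.3]
tcp goal [ 0.491  -0.4445  0.1069] shift [ 0.0001 -0.0007  0.0003] rotvec [-0.03  0.07 -0.02]
now: gear in arbor axes x,y(-w),up mm [-0.26 -0.66 53.75]
```

View pics/c8.png

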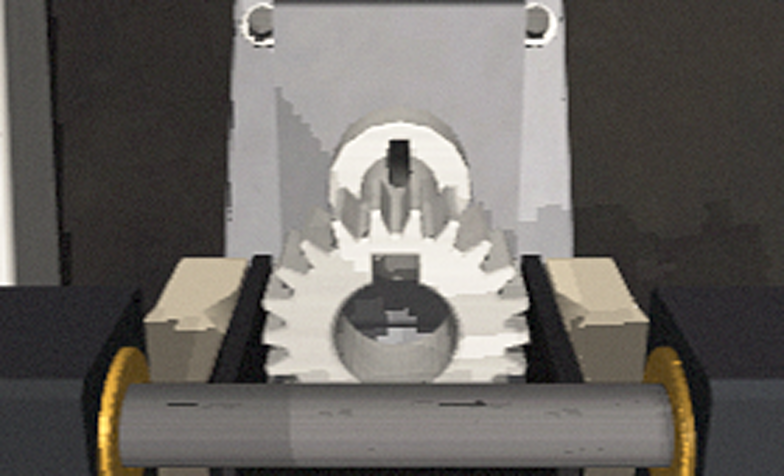

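```bash
python3 - <<'E'
from tgt import *
c,s,T,W,P=meas('w8.npz');print(c['intrinsics'][0],c['intrinsics'][1])
D=c['depth'];v,u=np.mgrid[0:480,0:640]
# collar side-silhouette: rows across collar face
g=cv2.cvtColor(c['img'],cv2.COLOR_RGB2GRAY)
m=(abs(P[...,2]-59)<4)&(u>290)&(u<360)&(v>225)&(v<270)
Q=P[m];print('collar n',len(Q),Q.min(0).round(1),Q.max(0).round(1))
# circle fit on outer boundary (upper half)
cs,_=cv2.findContours(m.astype(np.uint8),cv2.RETR_EXTERNAL,cv2.CHAIN_APPROX_NONE);k=max(cs,key=cv2.contourArea)[:,0]
B=np.array([P[y,x] for x,y in k if y<252]);
f=least_squares(lambda q:np.hypot(B[:,0]-q[0],B[:,1]-q[1])-17.8,[3,1],loss='soft_l1',f_scale=.3).x;print('collar ctr',f.round(2),'z',np.median(Q[:,2]).round(2))
m=(abs(P[...,2]+14.7)<1.2)&(abs(u-321)<55)&(v>262)&(v<328)
Q=P[m];print('gear',Q.min(0).round(1),Q.max(0).round(1))
# bore fit: inner edges rows 300..312
L=[]
for vv in range(292,318):
    us=np.where(m[vv])[0];i=us[us<321];j=us[us>321]
    if len(i) and len(j): L+= [P[vv,i.max()],P[vv,j.min()]]
L=np.array(L);k=abs(L[:,1])>6
f2=least_squares(lambda q:np.hypot(L[k,0]-q[0],L[k,1]-q[1])-11.1,[0,0],loss='soft_l1',f_scale=.3).x;print('bore ctr',f2.round(2),k.sum())
# key: dark strip
gg=g[238:258,300:345].astype(int);print('key cols',[int(300+np.argmin(r)) for r in gg])
E
```

```text
[331.39988883   0.         321.10806804] [  0.         331.39988883 239.51044766]
collar n 816 [ -6.1 -16.5  55. ] [18.2 18.5 62.9]
collar ctr [-0.4  0.7] z 57.73
gear [ -9.3 -26.3 -15.9] [ 24.2  25.4 -13.5]
bore ctr [ 0.48 -0.2 ] 50
key cols [341, 341, 323, 324, 320, 324, 325, 324, 325, 325, 325, 325, 325, 319, 319, 319, 319, 320, 321, 316]
```

{"name": "move_arm", "arguments": {"plan": [[-1, -0.0003, -0.0008, 0, 0, 0, 0], [-1, 0.002, -0.00015, -0.00346, 0, 0, 0], [-1, 0.002, -0.00015, -0.00346, 0, 0, 0], [-1, 0.002, -0.00015, -0.00346, 0, 0, 0], [-1, 0.002, -0.00015, -0.00346, 0, 0, 0], [-1, 0.002, -0.00015, -0.00346, 0, 0, 0], [-1, 0.002, -0.00015, -0.00346, 0, 0, 0], [-1, 0, 0, 0, 0, 0, 0]]}}

```text
time_s: 24.08
tcp_pos: [0.5026, -0.4456, 0.0857]
eef_rot: [-180.0, -30.3, -4.4]
contact_force: [-0.2, 0.3, -1.5]
gripper_width: 0.0463
gripper_force: 50.0
```

```bash
python3 - <<'E'
from tgt import *
delta(np.load('C.npy'),.0)
E
```

```text
t 24.07 tcp [ 0.5026 -0.4456  0.0857] rot [-179.95  -30.27   -4.42] F [-0.2  0.3 -1.5] w 0.0463 gf 49.9993622303009 j [-36.1  18.8 -17.8 -31.2 -30.8 145.6]
tcp goal [ 0.5181 -0.4465  0.0603] shift [ 0.0154 -0.0009 -0.0254] rotvec [-0.03  0.07 -0.  ]
now: gear in arbor axes x,y(-w),up mm [-0.59  0.28 29.72]
```

{"name": "move_arm", "arguments": {"plan": [[-1, 0.0015, -0.0001, -0.0026, 0, 0, 0], [-1, 0.0015, -0.0001, -0.0026, 0, 0, 0], [-1, 0.0015, -0.0001, -0.0026, 0, 0, 0], [-1, 0.0015, -0.0001, -0.0026, 0, 0, 0], [-1, 0.0015, -0.0001, -0.0026, 0, 0, 0], [-1, 0, 0, 0, 0, 0, 0]]}}

```text
time_s: 24.82
tcp_pos: [0.5101, -0.4462, 0.0728]
eef_rot: [-180.0, -30.3, -4.4]
contact_force: [0.5, -1.2, -1.4]
gripper_width: 0.046
gripper_force: 50.0
```

```bash
python3 - <<'E'
from tgt import *
s=st();print('moment',s['moment'].round(2));delta(np.load('C.npy'),.0)
E
```

```text
t 24.82 tcp [ 0.5101 -0.4462  0.0728] rot [-179.96  -30.28   -4.42] F [ 0.5 -1.2 -1.4] w 0.046 gf 49.99925673007965 j [-35.8  20.2 -17.5 -32.1 -29.7 146.4]
moment [0.04 2.22 0.07]
t 24.82 tcp [ 0.5101 -0.4462  0.0728] rot [-179.96  -30.28   -4.42] F [ 0.5 -1.2 -1.4] w 0.046 gf 49.99925673007965 j [-35.8  20.2 -17.5 -32.1 -29.7 146.4]
tcp goal [ 0.5181 -0.4465  0.0603] shift [ 0.0079 -0.0004 -0.0125] rotvec [-0.03  0.08  0.  ]
now: gear in arbor axes x,y(-w),up mm [-0.56  0.25 14.83]
```

{"name": "move_arm", "arguments": {"plan": [[-1, 0.0015, -0.0001, -0.0026, 0, 0, 0], [-1, 0.0015, -0.0001, -0.0026, 0, 0, 0], [-1, 0.0015, -0.0001, -0.0026, 0, 0, 0], [-1, 0.0015, -0.0001, -0.0026, 0, 0, 0], [-1, 0.0005, 0, -0.0009, 0, 0, 0], [-1, 0.0005, 0, -0.0009, 0, 0, 0], [-1, 0, 0, 0, 0, 0, 0]]}}

```text
time_s: 25.7
tcp_pos: [0.5171, -0.4467, 0.0609]
eef_rot: [-180.0, -30.3, -4.4]
contact_force: [0.5, 0.3, -2.3]
gripper_width: 0.046
gripper_force: 50.0
```

```bash
python3 - <<'E'
from tgt import *
s=telemetry.get_state();print('moment',s['moment'].round(2));delta(np.load('C.npy'),.0)
E
```

```text
moment [0.06 2.15 0.04]
t 25.7 tcp [ 0.5171 -0.4467  0.0609] rot [-179.98  -30.3    -4.41] F [ 0.5  0.3 -2.3] w 0.046 gf 49.99929517507553 j [-35.6  21.5 -17.2 -32.9 -28.8 147.2]
tcp goal [ 0.5181 -0.4465  0.0603] shift [ 0.0009  0.0001 -0.0007] rotvec [-0.01  0.1  -0.  ]
now: gear in arbor axes x,y(-w),up mm [-0.44  0.19  1.04]
```

{"name": "move_arm", "arguments": {"plan": [[-1, 0.00025, 0, -0.00043, 0, 0, 0], [-1, 0.00025, 0, -0.00043, 0, 0, 0], [-1, 0.00025, 0, -0.00043, 0, 0, 0], [-1, 0, 0, 0, 0, 0, 0]]}}

```text
time_s: 26.2
tcp_pos: [0.5179, -0.4467, 0.0597]
eef_rot: [-180.0, -30.3, -4.4]
contact_force: [-0.3, 0.3, -2.0]
gripper_width: 0.0459
gripper_force: 50.0
```

{"name": "move_arm", "arguments": {"plan": [[-1, 0.00025, 0, -0.00043, 0, 0, 0], [-1, 0.00025, 0, -0.00043, 0, 0, 0], [-1, 0, 0, 0, 0, 0, 0]]}}

```text
time_s: 26.58
tcp_pos: [0.518, -0.4467, 0.0596]
eef_rot: [-180.0, -30.3, -4.4]
contact_force: [-5.3, 2.6, 6.8]
gripper_width: 0.0458
gripper_force: 50.0
```

{"name": "move_arm", "arguments": {"plan": [[-1, 0.00025, 0, -0.00043, 0, 0, 0], [-1, 0.00025, 0, -0.00043, 0, 0, 0], [-1, 0, 0, 0, 0, 0, 0]]}}

```text
time_s: 26.95
tcp_pos: [0.5181, -0.4467, 0.0596]
eef_rot: [180.0, -30.3, -4.4]
contact_force: [-11.6, 3.9, 14.0]
gripper_width: 0.0464
gripper_force: 50.0
```

{"name": "move_arm", "arguments": {"plan": [[-1, 0.00025, 0, -0.00043, 0, 0, 0], [-1, 0, 0, 0, 0, 0, 0], [0.4, 0, 0, 0, 0, 0, 0], [0.4, 0, 0, 0, 0, 0, 0], [0.4, 0, 0, 0, 0, 0, 0], [0.4, -0.0025, 0.0002, 0.0043, 0, 0, 0], [0.4, -0.005, 0.0004, 0.0086, 0, 0, 0], [0.4, -0.01, 0.0008, 0.0172, 0, 0, 0], [0.4, -0.015, 0.0012, 0.0259, 0, 0, 0], [0.4, -0.02, 0.0015, 0.0345, 0, 0, 0], [0.4, -0.03, 0, 0.03, 0, 0, 0], [0.4, 0, 0, 0, 0, 0, 0], [0.4, 0, 0, 0, 0, 0, 0]]}}

```text
time_s: 28.58
tcp_pos: [0.4362, -0.4426, 0.1791]
eef_rot: [180.0, -30.4, -4.4]
contact_force: [-0.1, -0.6, -0.6]
gripper_width: 0.0609
gripper_force: 0.0
```

```bash
python3 - <<'E'
from tgt import *
st();c=cap('wrist','w9.png');np.savez('w9.npz',**c);t=cap('top','t9.png');np.savez('t9.npz',**t)
c,s,T,W,P=meas('w9.npz');C=np.load('C.npy');a,u,w=frame()
Q=W-C;h=Q@a*1000;X=Q@u*1000;Y=Q@w*1000;rr=np.hypot(X,Y)
m=(rr<19)&(rr>14.5)&(h>5)&(h<35)&(c['depth']>0);print('gear top face h',m.sum(),np.percentile(h[m],[5,25,50,75,95]).round(2))
m=(rr<24)&(h>40);print('nose',np.percentile(h[m],[90,99]) if m.sum() else 0)
m=(abs(X-(-30))<8)&(abs(Y)<20)&(c['depth']>0)&(h>-25);print('slope lower',np.median(h[m]),m.sum())
m=(X>26)&(X<38)&(abs(Y)<20)&(c['depth']>0)&(h>-25)&(h<0);print('slope upper',np.median(h[m]),m.sum())
a1=cv2.resize(cv2.imread('pics/w9.png'),(440,330));b=cv2.resize(cv2.imread('pics/t9.png')[150:310,130:530],(650,260))
o=np.zeros((592,650,3),np.uint8);o[:330,:440]=a1;o[332:]=b;cv2.imwrite('pics/c9.png',o)
E
```

```text
t 28.57 tcp [ 0.4362 -0.4426  0.1791] rot [179.96 -30.37  -4.42] F [-0.1 -0.6 -0.6] w 0.0609 gf 0.0 j [-39.8   8.5 -18.6 -26.8 -40.5 142.5]
gear top face h 573 [16.67 17.37 17.91 18.33 19.  ]
nose [262.56274413 264.41975016]
slope lower -15.943025766653715 319
slope upper -15.58149010624159 495
```

View pics/c9.png

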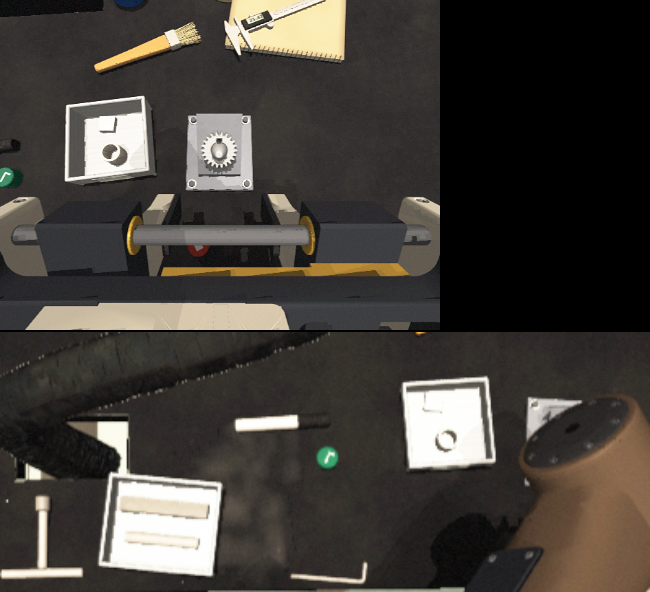

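The gear's top face is 17.9 mm above the collar face (18 expected), so it is seated. The bars lie flat in the oblong bin and the tube stands in the square bin beside the slice.

```bash
python3 -c "
from plant import workorder
print(workorder.close_job())"
```

```text
the job is handed in; nothing more can be done
None
```

I handed the job in at about 29 s of the 72 s allowed: both bars lie flat in the oblong bin, the tube stands in the square bin beside the slice, and the gear is keyed onto the arbor and seated on the collar; no verdict came back at hand-in.

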